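# Put the control-panel spares back into their nests

### The job

Tidy the four loose control devices on the bench away: put the slim I/O module, the power supply, the contactor and the round rotary switch each into the black storage nest shaped for it, turned to match it and standing upright and flat on the pocket floor. Set each one down, do not drop it, and leave the mouse and the screwdriver where they lie.

Things in the scene. Friction and masses are not known exactly. Their poses are not given: they have to be found in the camera images.
- io_module: slim I/O module: a grey upright block 90 long (its x) by 30 wide (its y) by 62 mm high, a dark terminal strip at each end of its top and a white panel with one black slot between. Smooth flat sides; origin at the centre of its underside, z up. Loose, 0.1 to 0.16 kg. Starts standing on the table.
- power_supply: power supply: a grey upright block 90 long (its x) by 56 wide (its y) by 55 mm high, a dark terminal strip at each end of its top and five black vent slots between. Smooth flat sides; origin at the centre of its underside, z up. Loose, 0.17 to 0.29 kg. Starts standing on the table.
- contactor: small contactor: a grey block 58 long (its x) by 45 wide (its y) and 50 mm high, with a white head 32 x 39 mm on its top up to 58 mm. Smooth flat sides; origin at the centre of its underside, z up. Loose, 0.16 to 0.26 kg. Starts standing on the table.
- cam_switch: rotary switch: a grey round drum 56 mm in diameter and 46 mm high; on its top a black bar knob 36 x 10 mm (long way along its x) that does not turn, up to 60 mm. Origin at the centre of its underside, z up. Loose, 0.1 to 0.16 kg. Starts standing on the table.
- io_nest: storage nest of the slim I/O module: a black rectangular tray with a thin grey floor lining, fixed to the table, pocket 106 long (its x) by 46 mm wide (its y), outside 114 x 54 mm. Lip 4 mm thick, its top 12 mm above the table; pocket floor 4 mm above the table. Pocket is 8 mm larger than the part on each side. Origin at the centre of its underside, on the table. The long narrow one.
- psu_nest: storage nest of the power supply: a black rectangular tray with a thin grey floor lining, fixed to the table, pocket 106 long (its x) by 72 mm wide (its y), outside 114 x 80 mm. Lip 4 mm thick, its top 12 mm above the table; pocket floor 4 mm above the table. Pocket is 8 mm larger than the part on each side. Origin at the centre of its underside, on the table. The long wide one, the largest.
- contactor_nest: storage nest of the contactor: a black rectangular tray with a thin grey floor lining, fixed to the table, pocket 74 long (its x) by 61 mm wide (its y), outside 82 x 69 mm. Lip 4 mm thick, its top 12 mm above the table; pocket floor 4 mm above the table. Pocket is 8 mm larger than the part on each side. Origin at the centre of its underside, on the table. The short, nearly square one.
- switch_nest: storage nest of the rotary switch: a black round tray with a thin grey floor lining, fixed to the table, pocket 72 mm and outside 80 mm in diameter. Lip 4 mm thick, its top 12 mm above the table; pocket floor 4 mm above the table. Origin at the centre of its underside, on the table.
- mouse: white computer mouse, 105 x 60 x 32 mm, lying at the robot's right beside the work; origin at the centre of its underside. Loose; to be left alone.
- screwdriver: screwdriver 200 mm long, lying at the robot's left beside the work, its length along its x; origin on its underside. Loose; to be left alone.
Not all that is in view belongs to the job. What is shaped like the cam_switch but purple is not meant.

How it is judged:
At the end, for the whole second after the job is handed in: Each device stands upright (0.1 rad), at rest and released in its own nest: underside less than 8 mm above the nest's underside, centre within 13 mm of the nest's, and (except the round switch) long side along the nest's within 0.4 rad, either way round (horizontal distance between io_module and io_nest below 0.013 m and z of io_module in the frame of io_nest below 0.008 m and angle between each of io_module, power_supply, contactor, cam_switch's own z axis and vertical below 0.1 rad and linear speed of each of io_module, power_supply, contactor, cam_switch below 0.02 m/s and contact force between each of io_module, power_supply, contactor, cam_switch and the fingers below 0.1 N and angle between the x axis of io_module and the x axis of io_nest, either way round below 0.4 rad and horizontal distance between power_supply and psu_nest below 0.013 m and z of power_supply in the frame of psu_nest below 0.008 m and angle between the x axis of power_supply and the x axis of psu_nest, either way round below 0.4 rad and horizontal distance between contactor and contactor_nest below 0.013 m and z of contactor in the frame of contactor_nest below 0.008 m and angle between the x axis of contactor and the x axis of contactor_nest, either way round below 0.4 rad and horizontal distance between cam_switch and switch_nest below 0.013 m and z of cam_switch in the frame of switch_nest below 0.008 m); the robot touches nothing.
It fails at once if a device is dropped (falls free of the fingers by more than about 25 mm) ((contact force between io_module and the fingers below 0.05 N and linear speed of io_module above 0.7 m/s) or (contact force between power_supply and the fingers below 0.05 N and linear speed of power_supply above 0.7 m/s) or (contact force between contactor and the fingers below 0.05 N and linear speed of contactor above 0.7 m/s) or (contact force between cam_switch and the fingers below 0.05 N and linear speed of cam_switch above 0.7 m/s)).
It fails at once if the mouse is shifted by more than 30 mm (distance of mouse from where it was at the start of the episode above 0.03 m).
It fails at once if the screwdriver is shifted by more than 30 mm (distance of screwdriver from where it was at the start of the episode above 0.03 m).
It also fails if it takes over 128 s, if anything falls off the work surface, if the arm or the gripper's body presses on something with over 40 N, if the wrist force passes 120 N, or if a joint passes its speed limit or range.

### The arm

A 6-joint arm with a two-finger parallel gripper is mounted at the origin on the work surface. World frame = base frame: x ahead of the robot, y to its left, z up, the work surface at z = 0. Lengths are in m, angles in rad, forces in N, time in s.
With the tool pointing down it reaches from about 0.25 to 0.775 m from the base axis. Payload 4 kg.
Tool frame: the origin (TCP) lies at the very end of the fingers, on their centre line; the grasp point (between the pads) lies 19 mm behind it; z points along the fingers, y is the line along which they close (so a half turn about z gives the same grasp; the last joint's range is limited). The gripper opens to 94 mm and grips with 3 to 60 N. Pads are 16 mm wide; open, the fingers measure 119 mm over their backs; the gripper's body (75 mm by 177 mm) begins 78 mm behind the grasp point.
Start: joints at [1.113, 0.087, 1.371, -0, 1.684, -0.103], TCP at [0.191, 0.516, 0.206] pointing down, gripper open.
Joint ranges: [-3.1, 3.1], [-0.76, 2.03], [0.27, 2.55], [-1.08, 4.22], [0.17, 2.65], [-2.57, 2.57]. Speed limits (rad/s): [2.79, 2.79, 3.14, 3.14, 3.14, 3.14].

### API

Orientations are given as a rotation vector (axis times angle).
In Python, from workcell import env, vision gives the robot as it stands.
- The arm moves only by the tool move_arm, never from a script. Its argument "series" is a list of rows, each an object with "slide": the shift along the world's x, y, z in cm, a list of three; "dr": the turn, a rotation vector about the world's x, y, z in degrees, a list of three; "fingers": the finger opening in cm, from 0 to 9.4. In form: [{"slide": [dx, dy, dz], "dr": [ax, ay, az], "fingers": fingers}, ...]. A call has 1 to 12 rows; each row is the pose to reach, as a shift and turn from the pose commanded when the call began; what a row does not reach only later rows make up. A row lasts 1/12 s, in which the tool goes at most 41.7 mm and 7.16 degrees, less where a joint would pass 70% of its speed; a pose out of reach is approached as far as the arm can. A call with a gripper value outside its range is refused whole. The fingers move at their own pace and stop on an object; "grip_force" is the grip in N (left out, the last holds). Time passes only in rows, so rows that repeat a pose let the fingers close. It gives the time, the measured TCP pose, the force, the opening and the grip force at its end, in the units of the state.
- env.read_state(): the state, without advancing time (a new reading comes with each control period).
- vision.snapshot(name): name is "side" or "top" or "wrist"; returns the picture (480x640x3 uint8, blue, green, red); there is no depth.
- vision.camera_model(name): a dict with "fx", "fy", "cx", "cy" (pixels), "R" (3x3) and "t" (3): a world point X has camera coordinates R X + t. Camera axes: x right, y down, z forward; pixel columns grow to the right and rows downward; lengths in m; the calibration is good to about 2 mm. A picture is of the moment at which its call begins: read the wrist's pose just before it. camera_model takes no time and is no camera call; for the wrist camera it gives the pose at the moment of the call.
- env.finish_job(): hands the job in; it is judged then, once.
The state is a dict: "clock": time; "qpos": joint angles; "qd": joint speeds; "effort": joint torques, N m; "tcp_pos": TCP position; "orientation": TCP orientation; "ft_force": force on the tool from outside, world axes, zero at the start; "torque": the same for the moment, N m; "grip_width": finger opening in m; "gripper_force": force on a finger pad.
Only numpy, scipy, OpenCV 4.12 (cv2) and the standard library are available. Lean on these libraries where they do the work, as an engineer would, in place of code of your own. Each camera call takes 0.05 s, during which the arm holds its last target. There are 200 camera calls.

## Working session

There is one attempt and no reset: what is moved stays moved. The work goes in short steps, Python scripts to look and compute and a tool call to move; the robot and the scene stay as the last step left them, time stands still between calls to the robot, and variables do not carry over. Pictures are saved under pics/ and viewed, at most 14 in all, crops included, and the job is handed in when it is done.

Besides the shell and the picture viewer there is one more tool, called after "Request:" by a JSON object that holds its "method" and its "body", one argument or row to a line. move_arm: Moves the arm, as the interface text tells. Its arguments: {"type":"object","properties":{"series":{"type":"array","items":{"type":"object","properties":{"slide":{"type":"array","items":{"type":"number"}},"dr":{"type":"array","items":{"type":"number"}},"fingers":{"type":"number"}}}},"grip_force":{"type":"number"}},"required":["series"]}

```bash
mkdir -p pics
python3 - <<'E'
from workcell import env, vision
import cv2
for n in ("top","side"):
    cv2.imwrite(f"pics/{n}0.png", vision.snapshot(n))
    m=vision.camera_model(n); print(n,m)
s=env.read_state(); print(s["clock"],s["tcp_pos"],s["orientation"])
E
```

```text
top {'fx': 543.5585294792164, 'fy': 543.5585294792164, 'cx': 323.03826903789786, 'cy': 238.11540531637, 'R': array([[ 0.02325428, -0.99965628, -0.01210596],
       [-0.98068823, -0.02045756, -0.19450473],
       [ 0.19419021,  0.01639524, -0.98082687]]), 't': array([-0.00826974,  0.55454091,  1.23272627])}
side {'fx': 490.25587836607946, 'fy': 490.25587836607946, 'cx': 312.32792029837896, 'cy': 238.46497682860377, 'R': array([[ 0.95224562, -0.30479887, -0.01805326],
       [-0.20329126, -0.58878159, -0.78230998],
       [ 0.22781777,  0.74862133, -0.62262764]]), 't': array([-0.5304953 ,  0.1379722 ,  1.25631227])}
0.1 [0.19086997 0.51528918 0.20442969] [-5.54349761e-01 -3.09175052e+00  3.07025619e-03]
```

View pics/top0.png

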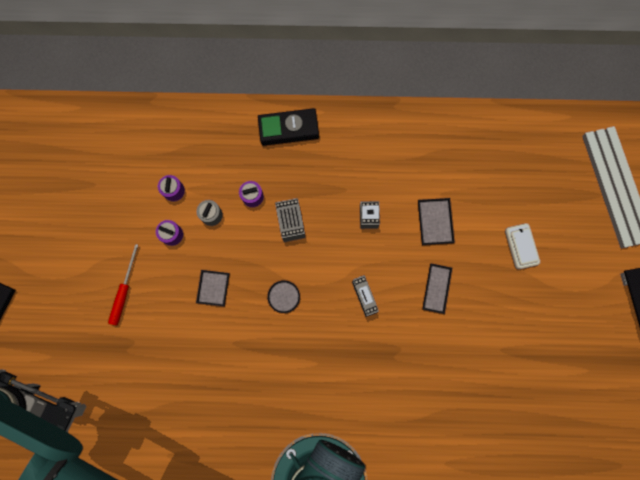

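View pics/side0.png

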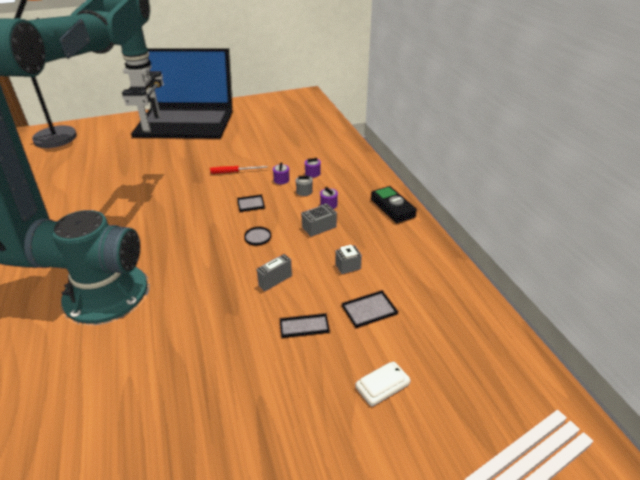

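The candidates for the round switch are grey (209,212) and purple (171,187), (169,232) and (251,194). The grey one fits, since purple is excluded. I'll confirm it in a crop and fit the silhouettes.

```bash
cat > fit.py <<'E'
import numpy as np, cv2
from scipy.optimize import minimize
DIM={"io_module":(.09,.03,.062),"power_supply":(.09,.056,.055),"contactor":(.058,.045,.05),"cam_switch":(.056,0,.046),
"io_nest":(.114,.054,.012),"psu_nest":(.114,.08,.012),"contactor_nest":(.082,.069,.012),"switch_nest":(.08,0,.012)}
def proj(m,X):
    c=X@m["R"].T+m["t"]; return np.c_[m["fx"]*c[:,0]/c[:,2]+m["cx"],m["fy"]*c[:,1]/c[:,2]+m["cy"]]
def pts(n,p):
    l,w,h=DIM[n]
    if w==0:
        a=np.linspace(0,2*np.pi,40); b=l/2*np.c_[np.cos(a),np.sin(a)]
    else:
        b=np.array([[1,1],[1,-1],[-1,-1],[-1,1]])*[l/2,w/2]
        c,s=np.cos(p[2]),np.sin(p[2]); b=b@np.array([[c,s],[-s,c]])
    b=b+p[:2]
    X=np.vstack([np.c_[b,0*b[:,0]],np.c_[b,0*b[:,0]+h]])
    if n=="contactor":
        b=np.array([[1,1],[1,-1],[-1,-1],[-1,1]])*[.016,.0195]@np.array([[c,s],[-s,c]])+p[:2]
        X=np.vstack([X,np.c_[b,0*b[:,0]+.058]])
    return X
def ground(m,u,z):
    d=m["R"].T@np.array([(u[0]-m["cx"])/m["fx"],(u[1]-m["cy"])/m["fy"],1]); o=-m["R"].T@m["t"]
    return (o+d*(z-o[2])/d[2])[:2]
def mask(im,sat=95):
    hsv=cv2.cvtColor(im,cv2.COLOR_BGR2HSV); 
    return (((hsv[...,1]<sat)|(hsv[...,2]<45))*255).astype(np.uint8)
def fit(n,m,mk,seed):
    k,lab=cv2.connectedComponents(mk); y0,x0=int(seed[1]),int(seed[0])
    w=lab[y0-6:y0+7,x0-6:x0+7]; l=np.bincount(w[w>0]).argmax()
    M=(lab==l).astype(np.uint8); cs,_=cv2.findContours(M,cv2.RETR_EXTERNAL,2); cv2.drawContours(M,cs,-1,1,-1)
    ys,xs=np.nonzero(M); x1,y1=xs.min()-8,ys.min()-8; S=4
    T=cv2.resize(M[y1:ys.max()+9,x1:xs.max()+9]*255.,None,fx=S,fy=S,interpolation=cv2.INTER_LINEAR)>127
    def cost(p):
        q=(proj(m,pts(n,p))-[x1,y1]+.5)*S-.5
        A=np.zeros(T.shape,np.uint8); cv2.fillConvexPoly(A,cv2.convexHull(np.round(q*16).astype(np.int32)),1,shift=4)
        return (A.astype(bool)^T).sum()/T.sum()
    g=ground(m,(xs.mean(),ys.mean()),DIM[n][2]*.6); best=None
    for a in ([0] if DIM[n][1]==0 else np.arange(0,np.pi,np.pi/8)):
        p0=np.array([*g,a]); r=minimize(cost,p0,method="Nelder-Mead",options=dict(initial_simplex=p0+np.array([[0,0,0],[.006,0,0],[0,.006,0],[0,0,.3]])))
        if best is None or r.fun<best.fun: best=r
    return best.x,best.fun
E
python3 - <<'E'
import cv2,numpy as np
from workcell import vision
from fit import *
im=cv2.imread("pics/top0.png"); m=vision.camera_model("top"); mk=mask(im)
seeds=dict(io_module=(366,297),power_supply=(290,219),contactor=(370,214),cam_switch=(209,212),io_nest=(437,288),psu_nest=(436,221),contactor_nest=(213,288),switch_nest=(284,296))
vis=im.copy()
for n,s in seeds.items():
    p,f=fit(n,m,mk,s); print(n,p[:2].round(4),np.degrees(p[2]).round(1)%180,"miss",round(f,3))
    h=cv2.convexHull(proj(m,pts(n,p)).astype(np.float32)); seeds[n]=h
big=cv2.resize(im[165:335,150:470],None,fx=2.5,fy=2.5,interpolation=cv2.INTER_CUBIC)
for h in seeds.values(): cv2.polylines(big,[((h-[150,165]+.5)*2.5).astype(np.int32)],True,(255,255,0),1)
cv2.imwrite("pics/crop1.png",big)
for n,u in dict(purA=(171,187),purB=(169,232),purC=(251,194)).items(): print(n,ground(m,u,.046))
for u in ((522,246),(137,246),(115,324),(541,265),(508,228)): print(u,ground(m,u,.01))
E
```

```text
io_module [ 0.4222 -0.097 ] 19.9 miss 0.147
power_supply [0.6039 0.0855] 14.1 miss 0.09
contactor [ 0.622  -0.1072] 0.3 miss 0.146
cam_switch [0.6205 0.2853] 1.4 miss 0.15
io_nest [ 0.4473 -0.272 ] 167.0 miss 0.168
psu_nest [ 0.6133 -0.2714] 2.8000000000000114 miss 0.129
contactor_nest [0.4362 0.2688] 172.2 miss 0.148
switch_nest [0.4204 0.0968] 5.6 miss 0.17
purA [0.67551268 0.37761997]
purB [0.56349205 0.37370604]
purC [0.66171795 0.1814426 ]
(522, 246) [ 0.55392339 -0.47979982]
(137, 246) [0.5341302  0.46083025]
(115, 324) [0.34401398 0.49651567]
(541, 265) [ 0.50817176 -0.52326224]
(508, 228) [ 0.59808955 -0.44779317]
```

View pics/crop1.png

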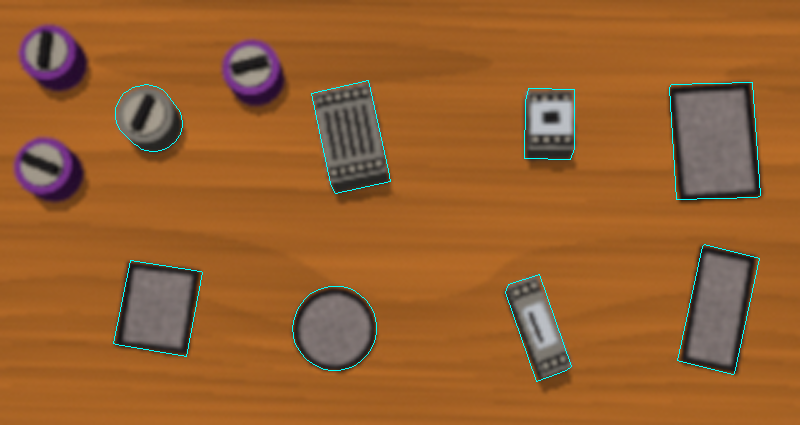

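The fits overlay the outlines well. The crop confirms the grey switch at (148,117), with the three purple ones at (48,52), (45,168) and (251,67). I'm starting with the switch.

Request:
{"method": "move_arm", "body": {
  "series": [
    {"slide":[43,-23.1,-4],"dr":[0,0,-50],"fingers":9.0},
    {"slide":[43,-23.1,-4],"dr":[0,0,-50],"fingers":9.0},
    {"slide":[43,-23.1,-4],"dr":[0,0,-50],"fingers":9.0},
    {"slide":[43,-23.1,-4],"dr":[0,0,-50],"fingers":9.0},
    {"slide":[43,-23.1,-4],"dr":[0,0,-50],"fingers":9.0},
    {"slide":[43,-23.1,-4],"dr":[0,0,-50],"fingers":9.0},
    {"slide":[43,-23.1,-4],"dr":[0,0,-50],"fingers":9.0},
    {"slide":[43,-23.1,-4],"dr":[0,0,-50],"fingers":9.0},
    {"slide":[43,-23.1,-4],"dr":[0,0,-50],"fingers":9.0},
    {"slide":[43,-23.1,-4],"dr":[0,0,-50],"fingers":9.0},
    {"slide":[43,-23.1,-4],"dr":[0,0,-50],"fingers":9.0},
    {"slide":[43,-23.1,-4],"dr":[0,0,-50],"fingers":9.0}
  ],
  "grip_force": 25
}}

```text
clock: 1.1
tcp_pos: [0.6233, 0.2822, 0.1639]
orientation: [-1.812, -2.566, 0.003]
ft_force: [0.0, 0.2, 0.1]
grip_width: 0.0903
gripper_force: 0.0
```

Run:
```python
from workcell import env, vision
from fit import *
s=env.read_state();print(s["tcp_pos"],s["qpos"].__repr__())
m=vision.camera_model("wrist"); im=vision.snapshot("wrist")
for n,p in dict(cam_switch=(.6205,.2853,0)).items():
    cv2.polylines(im,[cv2.convexHull(proj(m,pts(n,p)).astype(np.float32)).astype(np.int32)],True,(255,255,0),1)
cv2.imwrite("pics/w1.png",im); print(env.read_state()["tcp_pos"])
```

```text
[0.62327451 0.28218514 0.16387912] array([ 3.42735319e-01,  4.00740741e-01,  1.07244666e+00, -8.24062096e-04,
        1.66992552e+00,  1.39617832e-03])
[0.62723478 0.2784048  0.16196043]
```

View pics/w1.png

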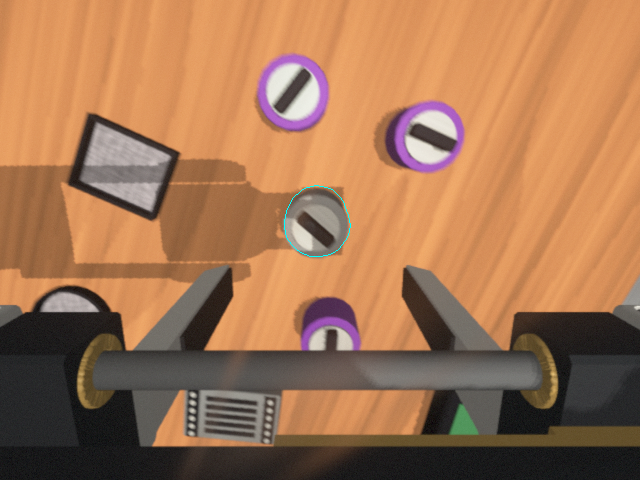

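The wrist view shows the grey switch at (317,222). The predicted outline lies right on it, so the position is good. The arm was still settling, so I'll hold first and then descend.

Request:
{"method": "move_arm", "body": {
  "series": [
    {"slide":[0,0,0],"dr":[0,0,0],"fingers":9.0},
    {"slide":[0,0,0],"dr":[0,0,0],"fingers":9.0},
    {"slide":[0,0,-2],"dr":[0,0,0],"fingers":9.0},
    {"slide":[0,0,-4],"dr":[0,0,0],"fingers":9.0},
    {"slide":[0,0,-6],"dr":[0,0,0],"fingers":9.0},
    {"slide":[0,0,-6],"dr":[0,0,0],"fingers":9.0},
    {"slide":[0,0,-6],"dr":[0,0,0],"fingers":9.0},
    {"slide":[0,0,-6],"dr":[0,0,0],"fingers":9.0},
    {"slide":[0,0,-6],"dr":[0,0,0],"fingers":9.0}
  ]
}}

```text
clock: 1.9
tcp_pos: [0.6217, 0.2857, 0.1081]
orientation: [1.807, 2.567, 0.005]
ft_force: [-0.0, -0.2, 0.9]
grip_width: 0.0902
gripper_force: 0.0
```

Request:
{"method": "move_arm", "body": {
  "series": [
    {"slide":[0,0,-2],"dr":[0,0,0],"fingers":9.0},
    {"slide":[0,0,-4],"dr":[0,0,0],"fingers":9.0},
    {"slide":[0,0,-6],"dr":[0,0,0],"fingers":9.0},
    {"slide":[0,0,-7.5],"dr":[0,0,0],"fingers":9.0},
    {"slide":[0,0,-8.6],"dr":[0,0,0],"fingers":9.0},
    {"slide":[0,0,-8.6],"dr":[0,0,0],"fingers":9.0},
    {"slide":[0,0,-8.6],"dr":[0,0,0],"fingers":9.0},
    {"slide":[0,0,-8.6],"dr":[0,0,0],"fingers":9.0},
    {"slide":[0,0,-8.6],"dr":[0,0,0],"fingers":4.5},
    {"slide":[0,0,-8.6],"dr":[0,0,0],"fingers":4.5},
    {"slide":[0,0,-8.6],"dr":[0,0,0],"fingers":4.5},
    {"slide":[0,0,-8.6],"dr":[0,0,0],"fingers":4.5}
  ]
}}

```text
clock: 2.9
tcp_pos: [0.6214, 0.2849, 0.0202]
orientation: [1.809, 2.568, 0.002]
ft_force: [0.3, -0.4, -0.7]
grip_width: 0.0669
gripper_force: 0.0
```

Request:
{"method": "move_arm", "body": {
  "series": [
    {"slide":[0,0,0],"dr":[0,0,0],"fingers":4.5},
    {"slide":[0,0,0],"dr":[0,0,0],"fingers":4.5},
    {"slide":[0,0,0],"dr":[0,0,0],"fingers":4.5},
    {"slide":[0,0,0],"dr":[0,0,0],"fingers":4.5}
  ]
}}

```text
clock: 3.23
tcp_pos: [0.6209, 0.2847, 0.0197]
orientation: [-1.809, -2.568, 0.001]
ft_force: [-1.6, -0.7, 2.6]
grip_width: 0.0557
gripper_force: 25.0
```

Request:
{"method": "move_arm", "body": {
  "series": [
    {"slide":[0,0,1],"dr":[0,0,0],"fingers":4.5},
    {"slide":[0,0,3],"dr":[0,0,0],"fingers":4.5},
    {"slide":[0,0,5.5],"dr":[0,0,0],"fingers":4.5},
    {"slide":[0,0,8],"dr":[0,0,0],"fingers":4.5},
    {"slide":[-1,-1,8],"dr":[0,0,0],"fingers":4.5},
    {"slide":[-3,-3,8],"dr":[0,0,0],"fingers":4.5},
    {"slide":[-5.5,-5.2,8],"dr":[0,0,0],"fingers":4.5},
    {"slide":[-8,-7.5,8],"dr":[0,0,0],"fingers":4.5},
    {"slide":[-10.5,-9.8,8],"dr":[0,0,0],"fingers":4.5},
    {"slide":[-13,-12.2,8],"dr":[0,0,0],"fingers":4.5},
    {"slide":[-15.5,-14.5,8],"dr":[0,0,0],"fingers":4.5},
    {"slide":[-18,-16.9,8],"dr":[0,0,0],"fingers":4.5}
  ]
}}

```text
clock: 4.23
tcp_pos: [0.4398, 0.1149, 0.0997]
orientation: [1.808, 2.568, 0.001]
ft_force: [-0.2, -0.6, -1.3]
grip_width: 0.0551
gripper_force: 25.0
```

Request:
{"method": "move_arm", "body": {
  "series": [
    {"slide":[-1.5,-1.4,0],"dr":[0,0,0],"fingers":4.5},
    {"slide":[-2.1,-1.9,0],"dr":[0,0,0],"fingers":4.5},
    {"slide":[-2.1,-1.9,0],"dr":[0,0,0],"fingers":4.5},
    {"slide":[-2.1,-1.9,0],"dr":[0,0,0],"fingers":4.5},
    {"slide":[-2.1,-1.9,-1.5],"dr":[0,0,0],"fingers":4.5},
    {"slide":[-2.1,-1.9,-3],"dr":[0,0,0],"fingers":4.5},
    {"slide":[-2.1,-1.9,-4.5],"dr":[0,0,0],"fingers":4.5},
    {"slide":[-2.1,-1.9,-5.5],"dr":[0,0,0],"fingers":4.5},
    {"slide":[-2.1,-1.9,-6.3],"dr":[0,0,0],"fingers":4.5},
    {"slide":[-2.1,-1.9,-6.3],"dr":[0,0,0],"fingers":4.5},
    {"slide":[-2.1,-1.9,-6.3],"dr":[0,0,0],"fingers":4.5}
  ]
}}

```text
clock: 5.15
tcp_pos: [0.4203, 0.0971, 0.0364]
orientation: [-1.808, -2.568, 0.0]
ft_force: [0.1, 0.8, -1.6]
grip_width: 0.0555
gripper_force: 25.0
```

Request:
{"method": "move_arm", "body": {
  "series": [
    {"slide":[0,0,-0.5],"dr":[0,0,0],"fingers":4.5},
    {"slide":[0,0,-0.9],"dr":[0,0,0],"fingers":4.5},
    {"slide":[0,0,-1.2],"dr":[0,0,0],"fingers":4.5},
    {"slide":[0,0,-1.2],"dr":[0,0,0],"fingers":4.5},
    {"slide":[0,0,-1.3],"dr":[0,0,0],"fingers":4.5},
    {"slide":[0,0,-1.3],"dr":[0,0,0],"fingers":4.5},
    {"slide":[0,0,-1.3],"dr":[0,0,0],"fingers":4.5}
  ]
}}

```text
clock: 5.73
tcp_pos: [0.4203, 0.0967, 0.0237]
orientation: [1.809, 2.568, 0.001]
ft_force: [-0.1, -0.6, -1.7]
grip_width: 0.0553
gripper_force: 25.0
```

Request:
{"method": "move_arm", "body": {
  "series": [
    {"slide":[0,0,-0.1],"dr":[0,0,0],"fingers":4.5},
    {"slide":[0,0,-0.1],"dr":[0,0,0],"fingers":4.5},
    {"slide":[0,0,-0.1],"dr":[0,0,0],"fingers":4.5}
  ]
}}

```text
clock: 5.98
tcp_pos: [0.4204, 0.0968, 0.0236]
orientation: [1.809, 2.568, 0.001]
ft_force: [-2.3, -0.3, 5.6]
grip_width: 0.0557
gripper_force: 25.0
```

Request:
{"method": "move_arm", "body": {
  "series": [
    {"slide":[0,0,0],"dr":[0,0,0],"fingers":8.0},
    {"slide":[0,0,0],"dr":[0,0,0],"fingers":8.0},
    {"slide":[0,0,0],"dr":[0,0,0],"fingers":8.0},
    {"slide":[0,0,0],"dr":[0,0,0],"fingers":8.0},
    {"slide":[0,0,0],"dr":[0,0,0],"fingers":8.0},
    {"slide":[0,0,2],"dr":[0,0,0],"fingers":8.0},
    {"slide":[0,0,4.5],"dr":[0,0,0],"fingers":8.0},
    {"slide":[0,0,7],"dr":[0,0,0],"fingers":8.0},
    {"slide":[0,0,10],"dr":[0,0,0],"fingers":9.0},
    {"slide":[0,0,10],"dr":[0,0,0],"fingers":9.0}
  ]
}}

```text
clock: 6.82
tcp_pos: [0.4239, 0.0972, 0.1288]
orientation: [1.804, 2.561, 0.012]
ft_force: [1.5, 0.1, 1.2]
grip_width: 0.0885
gripper_force: 0.0
```

Request:
{"method": "move_arm", "body": {
  "series": [
    {"slide":[2,0,0],"dr":[0,0,-7],"fingers":9.0},
    {"slide":[4,0,0],"dr":[0,0,-14],"fingers":9.0},
    {"slide":[6,0,0],"dr":[0,0,-21],"fingers":9.0},
    {"slide":[8,0,0],"dr":[0,0,-28],"fingers":9.0},
    {"slide":[10,-0.5,0],"dr":[0,0,-35],"fingers":9.0},
    {"slide":[12,-0.5,0],"dr":[0,0,-42],"fingers":9.0},
    {"slide":[14,-1,0],"dr":[0,0,-49],"fingers":9.0},
    {"slide":[16,-1.2,0],"dr":[0,0,-56],"fingers":9.0},
    {"slide":[17,-1.2,0],"dr":[0,0,-63],"fingers":9.0},
    {"slide":[18,-1.2,0],"dr":[0,0,-70],"fingers":9.0},
    {"slide":[18.4,-1.2,0],"dr":[0,0,-77],"fingers":9.0},
    {"slide":[18.4,-1.2,0],"dr":[0,0,-84],"fingers":9.0}
  ]
}}

```text
clock: 7.82
tcp_pos: [0.6047, 0.0846, 0.1211]
orientation: [-3.065, -0.688, 0.002]
ft_force: [-0.3, 0.4, -0.1]
grip_width: 0.09
gripper_force: 0.0
```

Request:
{"method": "move_arm", "body": {
  "series": [
    {"slide":[0,0,0],"dr":[0,0,-7],"fingers":9.0},
    {"slide":[0,0,0],"dr":[0,0,-11.6],"fingers":9.0},
    {"slide":[0,0,0],"dr":[0,0,-11.6],"fingers":9.0},
    {"slide":[0,0,0],"dr":[0,0,-11.6],"fingers":9.0},
    {"slide":[0,0,-2],"dr":[0,0,-11.6],"fingers":9.0},
    {"slide":[0,0,-4],"dr":[0,0,-11.6],"fingers":9.0},
    {"slide":[0,0,-4],"dr":[0,0,-11.6],"fingers":9.0},
    {"slide":[0,0,-4],"dr":[0,0,-11.6],"fingers":9.0},
    {"slide":[0,0,-4],"dr":[0,0,-11.6],"fingers":9.0}
  ]
}}

```text
clock: 8.57
tcp_pos: [0.6045, 0.0848, 0.0833]
orientation: [3.118, 0.386, 0.001]
ft_force: [0.0, 0.6, -0.1]
grip_width: 0.09
gripper_force: 0.0
```

Run:
```python
from workcell import env, vision
from fit import *
a=vision.snapshot("top"); m=vision.camera_model("wrist"); b=vision.snapshot("wrist")
cv2.polylines(b,[cv2.convexHull(proj(m,pts("power_supply",(.6039,.0855,np.radians(14.1)))).astype(np.float32)).astype(np.int32)],True,(255,255,0),1)
mt=vision.camera_model("top")
c=cv2.resize(a[240:340,220:353],(400,300),interpolation=cv2.INTER_CUBIC)
h=cv2.convexHull(proj(mt,np.array([.4204,.0968,.004])*1+pts("cam_switch",(0,0,0))@np.eye(3)).astype(np.float32))
cv2.polylines(c,[((h-[220,240])*3).astype(np.int32)],True,(255,255,0),1)
cv2.imwrite("pics/c2.png",np.hstack([c,cv2.resize(b,(400,300))]))
```

```text
(no output)
```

View pics/c2.png

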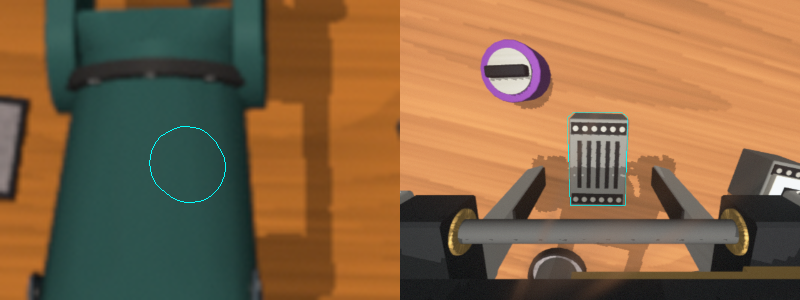

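The wrist view has the power supply centred between the fingers at (598,160), and the outline matches. The top view of the switch is hidden by the arm, so I'll check it later.

Request:
{"method": "move_arm", "body": {
  "series": [
    {"slide":[0,0,-2],"dr":[0,0,0],"fingers":9.0},
    {"slide":[0,0,-4],"dr":[0,0,0],"fingers":9.0},
    {"slide":[0,0,-5.5],"dr":[0,0,0],"fingers":9.0},
    {"slide":[0,0,-6.3],"dr":[0,0,0],"fingers":9.0},
    {"slide":[0,0,-6.3],"dr":[0,0,0],"fingers":9.0},
    {"slide":[0,0,-6.3],"dr":[0,0,0],"fingers":4.5},
    {"slide":[0,0,-6.3],"dr":[0,0,0],"fingers":4.5},
    {"slide":[0,0,-6.3],"dr":[0,0,0],"fingers":4.5},
    {"slide":[0,0,-6.3],"dr":[0,0,0],"fingers":4.5},
    {"slide":[0,0,-6.3],"dr":[0,0,0],"fingers":4.5},
    {"slide":[0,0,-6.3],"dr":[0,0,0],"fingers":4.5},
    {"slide":[0,0,-6.3],"dr":[0,0,0],"fingers":4.5}
  ],
  "grip_force": 30
}}

```text
clock: 9.67
tcp_pos: [0.6045, 0.0849, 0.0203]
orientation: [-3.118, -0.385, -0.002]
ft_force: [0.1, -0.5, 1.3]
grip_width: 0.0556
gripper_force: 29.9
```

Request:
{"method": "move_arm", "body": {
  "series": [
    {"slide":[0,0,0],"dr":[0,0,0],"fingers":4.5},
    {"slide":[0,0,0],"dr":[0,0,0],"fingers":4.5},
    {"slide":[0,0,1],"dr":[0,0,0],"fingers":4.5},
    {"slide":[0,0,3],"dr":[0,0,0],"fingers":4.5},
    {"slide":[0,0,5.5],"dr":[0,0,0],"fingers":4.5},
    {"slide":[0,0,8],"dr":[0,0,0],"fingers":4.5},
    {"slide":[0,0,9],"dr":[0,0,0],"fingers":4.5},
    {"slide":[0,0,9],"dr":[0,0,0],"fingers":4.5}
  ]
}}

```text
clock: 10.33
tcp_pos: [0.606, 0.0848, 0.113]
orientation: [3.117, 0.385, 0.01]
ft_force: [0.2, 0.8, -1.5]
grip_width: 0.0562
gripper_force: 29.9
```

Request:
{"method": "move_arm", "body": {
  "series": [
    {"slide":[0,-1,0],"dr":[0,0,0],"fingers":4.5},
    {"slide":[0,-3,0],"dr":[0,0,-1],"fingers":4.5},
    {"slide":[0,-6,0],"dr":[0,0,-2],"fingers":4.5},
    {"slide":[0.2,-9,0],"dr":[0,0,-3],"fingers":4.5},
    {"slide":[0.3,-12,0],"dr":[0,0,-4],"fingers":4.5},
    {"slide":[0.4,-15,0],"dr":[0,0,-5],"fingers":4.5},
    {"slide":[0.5,-18,0],"dr":[0,0,-6],"fingers":4.5},
    {"slide":[0.6,-21,0],"dr":[0,0,-7],"fingers":4.5},
    {"slide":[0.7,-24,0],"dr":[0,0,-8],"fingers":4.5},
    {"slide":[0.8,-27,0],"dr":[0,0,-9],"fingers":4.5},
    {"slide":[0.9,-30,0],"dr":[0,0,-10],"fingers":4.5},
    {"slide":[0.9,-33,0],"dr":[0,0,-11.3],"fingers":4.5}
  ]
}}

```text
clock: 11.33
tcp_pos: [0.6111, -0.2468, 0.1059]
orientation: [-3.139, -0.074, 0.008]
ft_force: [0.5, 0.3, -1.8]
grip_width: 0.0559
gripper_force: 29.9
```

Request:
{"method": "move_arm", "body": {
  "series": [
    {"slide":[0,-2,0],"dr":[0,0,0],"fingers":4.5},
    {"slide":[0,-2.6,0],"dr":[0,0,0],"fingers":4.5},
    {"slide":[0,-2.6,0],"dr":[0,0,0],"fingers":4.5},
    {"slide":[0,-2.6,-1.5],"dr":[0,0,0],"fingers":4.5},
    {"slide":[0,-2.6,-3],"dr":[0,0,0],"fingers":4.5},
    {"slide":[0,-2.6,-4.5],"dr":[0,0,0],"fingers":4.5},
    {"slide":[0,-2.6,-6],"dr":[0,0,0],"fingers":4.5},
    {"slide":[0,-2.6,-7],"dr":[0,0,0],"fingers":4.5},
    {"slide":[0,-2.6,-7.5],"dr":[0,0,0],"fingers":4.5},
    {"slide":[0,-2.6,-7.5],"dr":[0,0,0],"fingers":4.5},
    {"slide":[0,-2.6,-7.5],"dr":[0,0,0],"fingers":4.5}
  ]
}}

```text
clock: 12.25
tcp_pos: [0.6132, -0.2706, 0.0345]
orientation: [-3.14, -0.077, 0.0]
ft_force: [0.6, 0.4, -2.0]
grip_width: 0.0557
gripper_force: 29.9
```

Underside at about 14 mm. I'm lowering the last 10–12 mm gently.

Request:
{"method": "move_arm", "body": {
  "series": [
    {"slide":[0,0,-0.4],"dr":[0,0,0],"fingers":4.5},
    {"slide":[0,0,-0.7],"dr":[0,0,0],"fingers":4.5},
    {"slide":[0,0,-0.9],"dr":[0,0,0],"fingers":4.5},
    {"slide":[0,0,-1.0],"dr":[0,0,0],"fingers":4.5},
    {"slide":[0,0,-1.1],"dr":[0,0,0],"fingers":4.5},
    {"slide":[0,0,-1.1],"dr":[0,0,0],"fingers":4.5},
    {"slide":[0,0,-1.1],"dr":[0,0,0],"fingers":4.5},
    {"slide":[0,0,-1.1],"dr":[0,0,0],"fingers":4.5}
  ]
}}

```text
clock: 12.92
tcp_pos: [0.6132, -0.2714, 0.0243]
orientation: [3.14, 0.076, 0.001]
ft_force: [-2.6, -0.5, 2.3]
grip_width: 0.0559
gripper_force: 29.9
```

Request:
{"method": "move_arm", "body": {
  "series": [
    {"slide":[0,0,0],"dr":[0,0,0],"fingers":8.0},
    {"slide":[0,0,0],"dr":[0,0,0],"fingers":8.0},
    {"slide":[0,0,0],"dr":[0,0,0],"fingers":8.0},
    {"slide":[0,0,0],"dr":[0,0,0],"fingers":8.0},
    {"slide":[0,0,0],"dr":[0,0,0],"fingers":8.0},
    {"slide":[0,0,2],"dr":[0,0,0],"fingers":8.0},
    {"slide":[0,0,4.5],"dr":[0,0,0],"fingers":8.0},
    {"slide":[0,0,7],"dr":[0,0,0],"fingers":8.0},
    {"slide":[0,0,10],"dr":[0,0,0],"fingers":8.0},
    {"slide":[0,0,10],"dr":[0,0,0],"fingers":8.0}
  ]
}}

```text
clock: 13.75
tcp_pos: [0.6165, -0.273, 0.1317]
orientation: [3.134, 0.076, 0.018]
ft_force: [0.2, -0.9, 2.0]
grip_width: 0.0797
gripper_force: 0.0
```

Request:
{"method": "move_arm", "body": {
  "series": [
    {"slide":[0,2,0],"dr":[0,0,0],"fingers":8.0},
    {"slide":[0.2,5,0],"dr":[0,0,-1],"fingers":8.0},
    {"slide":[0.5,8,0],"dr":[0,0,-2],"fingers":8.0},
    {"slide":[0.9,11,0],"dr":[0,0,-2.5],"fingers":8.0},
    {"slide":[0.9,14,0],"dr":[0,0,-2.5],"fingers":8.0},
    {"slide":[0.9,16.4,0],"dr":[0,0,-2.5],"fingers":8.0},
    {"slide":[0.9,16.4,0],"dr":[0,0,-2.5],"fingers":8.0},
    {"slide":[0.9,16.4,0],"dr":[0,0,-2.5],"fingers":8.0},
    {"slide":[0.9,16.4,-2],"dr":[0,0,-2.5],"fingers":8.0},
    {"slide":[0.9,16.4,-4],"dr":[0,0,-2.5],"fingers":8.0},
    {"slide":[0.9,16.4,-4],"dr":[0,0,-2.5],"fingers":8.0},
    {"slide":[0.9,16.4,-4],"dr":[0,0,-2.5],"fingers":8.0}
  ]
}}

```text
clock: 14.75
tcp_pos: [0.6209, -0.1083, 0.0817]
orientation: [-3.141, -0.005, 0.006]
ft_force: [0.1, -0.2, 0.1]
grip_width: 0.0802
gripper_force: 0.0
```

```bash
cat > chk.py <<'E'
import sys
from workcell import env, vision
from fit import *
# usage: out part x y deg
o,n,x,y,d=sys.argv[1],sys.argv[2],*map(float,sys.argv[3:6])
a=vision.snapshot("top"); m=vision.camera_model("wrist"); b=vision.snapshot("wrist")
cv2.polylines(b,[cv2.convexHull(proj(m,pts(n,(x,y,np.radians(d)))).astype(np.float32)).astype(np.int32)],True,(255,255,0),1)
cv2.imwrite("pics/"+o,np.hstack([cv2.resize(a[165:335,150:470],(420,223),interpolation=cv2.INTER_CUBIC),cv2.resize(b[:, :],(297,223),interpolation=cv2.INTER_AREA)]))
E
python3 chk.py c3.png contactor .622 -.1072 .3
```

```text
(no output)
```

View pics/c3.png

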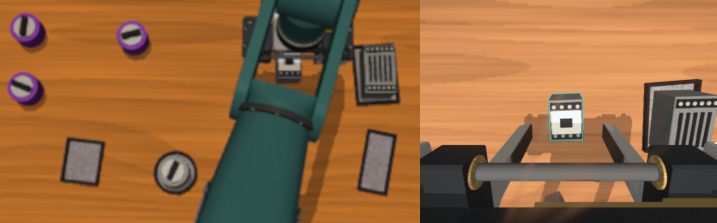

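The switch at (176,172) and the power supply at (377,73) stand in their nests. The contactor is centred between the fingers.

Request:
{"method": "move_arm", "body": {
  "series": [
    {"slide":[0,0,-2],"dr":[0,0,0],"fingers":8.0},
    {"slide":[0,0,-4],"dr":[0,0,0],"fingers":8.0},
    {"slide":[0,0,-5.5],"dr":[0,0,0],"fingers":8.0},
    {"slide":[0,0,-6.4],"dr":[0,0,0],"fingers":8.0},
    {"slide":[0,0,-6.4],"dr":[0,0,0],"fingers":8.0},
    {"slide":[0,0,-6.4],"dr":[0,0,0],"fingers":3.5},
    {"slide":[0,0,-6.4],"dr":[0,0,0],"fingers":3.5},
    {"slide":[0,0,-6.4],"dr":[0,0,0],"fingers":3.5},
    {"slide":[0,0,-6.4],"dr":[0,0,0],"fingers":3.5},
    {"slide":[0,0,-6.4],"dr":[0,0,0],"fingers":3.5},
    {"slide":[0,0,-6.4],"dr":[0,0,0],"fingers":3.5},
    {"slide":[0,0,-6.4],"dr":[0,0,0],"fingers":3.5}
  ]
}}

```text
clock: 15.85
tcp_pos: [0.6225, -0.1072, 0.0202]
orientation: [3.141, 0.008, 0.002]
ft_force: [1.2, -0.4, 2.1]
grip_width: 0.045
gripper_force: 29.8
```

Request:
{"method": "move_arm", "body": {
  "series": [
    {"slide":[0,0,0],"dr":[0,0,0],"fingers":3.5},
    {"slide":[0,0,0],"dr":[0,0,0],"fingers":3.5},
    {"slide":[0,0,1],"dr":[0,0,0],"fingers":3.5},
    {"slide":[0,0,3],"dr":[0,0,0],"fingers":3.5},
    {"slide":[0,0,5.5],"dr":[0,0,0],"fingers":3.5},
    {"slide":[0,0,8],"dr":[0,0,0],"fingers":3.5},
    {"slide":[0,0,11],"dr":[0,0,0],"fingers":3.5},
    {"slide":[0,0,11],"dr":[0,0,0],"fingers":3.5}
  ]
}}

```text
clock: 16.52
tcp_pos: [0.6254, -0.1081, 0.1368]
orientation: [3.138, 0.007, 0.018]
ft_force: [1.1, -0.5, 0.2]
grip_width: 0.0453
gripper_force: 29.7
```

Request:
{"method": "move_arm", "body": {
  "series": [
    {"slide":[-0.5,1,0],"dr":[0,0,0],"fingers":3.5},
    {"slide":[-1.5,3,0],"dr":[0,0,0],"fingers":3.5},
    {"slide":[-2.7,5.5,0],"dr":[0,0,-1],"fingers":3.5},
    {"slide":[-4,8,0],"dr":[0,0,-2],"fingers":3.5},
    {"slide":[-5.2,10.5,0],"dr":[0,0,-3],"fingers":3.5},
    {"slide":[-6.4,13,0],"dr":[0,0,-4],"fingers":3.5},
    {"slide":[-7.7,15.5,0],"dr":[0,0,-5],"fingers":3.5},
    {"slide":[-9,18,0],"dr":[0,0,-6],"fingers":3.5},
    {"slide":[-10.1,20.5,0],"dr":[0,0,-7],"fingers":3.5},
    {"slide":[-11.4,23,0],"dr":[0,0,-8],"fingers":3.5},
    {"slide":[-12.6,25.5,0],"dr":[0,0,-8],"fingers":3.5},
    {"slide":[-13.9,28,0],"dr":[0,0,-8],"fingers":3.5}
  ]
}}

```text
clock: 17.52
tcp_pos: [0.4797, 0.1738, 0.126]
orientation: [3.133, -0.211, -0.01]
ft_force: [1.0, 0.1, -2.3]
grip_width: 0.0451
gripper_force: 29.7
```

Request:
{"method": "move_arm", "body": {
  "series": [
    {"slide":[-1.2,2.5,0],"dr":[0,0,0],"fingers":3.5},
    {"slide":[-2.4,5,0],"dr":[0,0,0],"fingers":3.5},
    {"slide":[-3.6,7.5,0],"dr":[0,0,0],"fingers":3.5},
    {"slide":[-4.7,9,0],"dr":[0,0,0],"fingers":3.5},
    {"slide":[-4.7,9.6,0],"dr":[0,0,0],"fingers":3.5},
    {"slide":[-4.7,9.6,0],"dr":[0,0,0],"fingers":3.5},
    {"slide":[-4.7,9.6,-2],"dr":[0,0,0],"fingers":3.5},
    {"slide":[-4.7,9.6,-4],"dr":[0,0,0],"fingers":3.5},
    {"slide":[-4.7,9.6,-6],"dr":[0,0,0],"fingers":3.5},
    {"slide":[-4.7,9.6,-8],"dr":[0,0,0],"fingers":3.5},
    {"slide":[-4.7,9.6,-8],"dr":[0,0,0],"fingers":3.5},
    {"slide":[-4.7,9.6,-8],"dr":[0,0,0],"fingers":3.5}
  ]
}}

```text
clock: 18.52
tcp_pos: [0.4348, 0.2671, 0.0473]
orientation: [3.131, -0.213, -0.007]
ft_force: [0.4, 1.0, -2.2]
grip_width: 0.0449
gripper_force: 29.7
```

Request:
{"method": "move_arm", "body": {
  "series": [
    {"slide":[0,0,-0.6],"dr":[0,0,0],"fingers":3.5},
    {"slide":[0,0,-1.2],"dr":[0,0,0],"fingers":3.5},
    {"slide":[0,0,-1.8],"dr":[0,0,0],"fingers":3.5},
    {"slide":[0,0,-2.2],"dr":[0,0,0],"fingers":3.5},
    {"slide":[0,0,-2.4],"dr":[0,0,0],"fingers":3.5},
    {"slide":[0,0,-2.6],"dr":[0,0,0],"fingers":3.5},
    {"slide":[0,0,-2.6],"dr":[0,0,0],"fingers":3.5},
    {"slide":[0,0,-2.6],"dr":[0,0,0],"fingers":3.5}
  ]
}}

```text
clock: 19.18
tcp_pos: [0.4362, 0.2688, 0.0242]
orientation: [-3.134, 0.211, -0.001]
ft_force: [-2.1, -1.3, 0.7]
grip_width: 0.0451
gripper_force: 29.7
```

Request:
{"method": "move_arm", "body": {
  "series": [
    {"slide":[0,0,0],"dr":[0,0,0],"fingers":7.0},
    {"slide":[0,0,0],"dr":[0,0,0],"fingers":7.0},
    {"slide":[0,0,0],"dr":[0,0,0],"fingers":7.0},
    {"slide":[0,0,0],"dr":[0,0,0],"fingers":7.0},
    {"slide":[0,0,0],"dr":[0,0,0],"fingers":7.0},
    {"slide":[0,0,2],"dr":[0,0,0],"fingers":7.0},
    {"slide":[0,0,4.5],"dr":[0,0,0],"fingers":7.0},
    {"slide":[0,0,7],"dr":[0,0,0],"fingers":7.0},
    {"slide":[0,0,10],"dr":[0,0,0],"fingers":7.0},
    {"slide":[0,0,10],"dr":[0,0,0],"fingers":7.0}
  ]
}}

```text
clock: 20.02
tcp_pos: [0.4397, 0.2705, 0.1304]
orientation: [-3.128, 0.211, -0.017]
ft_force: [0.3, 0.1, 0.3]
grip_width: 0.0698
gripper_force: 0.0
```

Request:
{"method": "move_arm", "body": {
  "series": [
    {"slide":[0,-3,0],"dr":[0,0,3],"fingers":7.0},
    {"slide":[0,-6.5,0],"dr":[0,0,6],"fingers":7.0},
    {"slide":[-0.4,-10,0],"dr":[0,0,9],"fingers":7.0},
    {"slide":[-0.6,-13.5,0],"dr":[0,0,12],"fingers":7.0},
    {"slide":[-0.8,-17,0],"dr":[0,0,15],"fingers":7.0},
    {"slide":[-1,-20.5,0],"dr":[0,0,18],"fingers":7.0},
    {"slide":[-1.2,-24,0],"dr":[0,0,21],"fingers":7.0},
    {"slide":[-1.4,-27.5,0],"dr":[0,0,24],"fingers":7.0},
    {"slide":[-1.4,-31,0],"dr":[0,0,27.6],"fingers":7.0},
    {"slide":[-1.4,-34,0],"dr":[0,0,27.6],"fingers":7.0},
    {"slide":[-1.4,-36,0],"dr":[0,0,27.6],"fingers":7.0},
    {"slide":[-1.4,-36.6,0],"dr":[0,0,27.6],"fingers":7.0}
  ]
}}

```text
clock: 21.02
tcp_pos: [0.4217, -0.1, 0.1229]
orientation: [3.095, 0.536, -0.001]
ft_force: [-0.7, -0.4, 0.5]
grip_width: 0.0704
gripper_force: 0.0
```

Request:
{"method": "move_arm", "body": {
  "series": [
    {"slide":[0,0,0],"dr":[0,0,0],"fingers":7.0},
    {"slide":[0,0,0],"dr":[0,0,0],"fingers":7.0},
    {"slide":[0,0,-2],"dr":[0,0,0],"fingers":7.0},
    {"slide":[0,0,-4],"dr":[0,0,0],"fingers":7.0},
    {"slide":[0,0,-4],"dr":[0,0,0],"fingers":7.0},
    {"slide":[0,0,-4],"dr":[0,0,0],"fingers":7.0}
  ]
}}

```text
clock: 21.52
tcp_pos: [0.4212, -0.0956, 0.0826]
orientation: [-3.092, -0.545, 0.004]
ft_force: [-0.6, 0.3, 0.2]
grip_width: 0.0701
gripper_force: 0.0
```

```bash
python3 chk.py c4.png io_module .4222 -.097 19.9
```

```text
(no output)
```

View pics/c4.png

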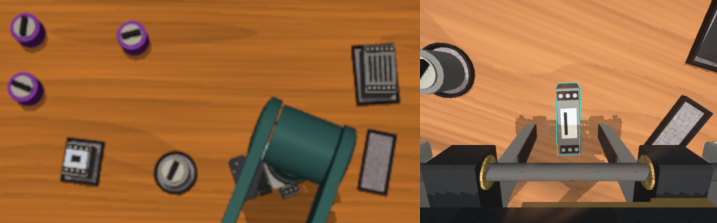

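The contactor sits in its nest at (82,160). The I/O module is centred between the fingers at (568,120 in the mosaic), on its predicted outline.

Request:
{"method": "move_arm", "body": {
  "series": [
    {"slide":[0,0,-2],"dr":[0,0,0],"fingers":7.0},
    {"slide":[0,0,-4],"dr":[0,0,0],"fingers":7.0},
    {"slide":[0,0,-5.5],"dr":[0,0,0],"fingers":7.0},
    {"slide":[0,0,-6.4],"dr":[0,0,0],"fingers":7.0},
    {"slide":[0,0,-6.4],"dr":[0,0,0],"fingers":7.0},
    {"slide":[0,0,-6.4],"dr":[0,0,0],"fingers":2.0},
    {"slide":[0,0,-6.4],"dr":[0,0,0],"fingers":2.0},
    {"slide":[0,0,-6.4],"dr":[0,0,0],"fingers":2.0},
    {"slide":[0,0,-6.4],"dr":[0,0,0],"fingers":2.0},
    {"slide":[0,0,-6.4],"dr":[0,0,0],"fingers":2.0},
    {"slide":[0,0,-6.4],"dr":[0,0,0],"fingers":2.0},
    {"slide":[0,0,-6.4],"dr":[0,0,0],"fingers":2.0}
  ]
}}

```text
clock: 22.62
tcp_pos: [0.4224, -0.0975, 0.0199]
orientation: [3.094, 0.542, 0.001]
ft_force: [0.2, -0.9, 1.4]
grip_width: 0.0298
gripper_force: 29.6
```

Request:
{"method": "move_arm", "body": {
  "series": [
    {"slide":[0,0,0],"dr":[0,0,0],"fingers":2.0},
    {"slide":[0,0,0],"dr":[0,0,0],"fingers":2.0},
    {"slide":[0,0,0],"dr":[0,0,0],"fingers":2.0},
    {"slide":[0,0,1],"dr":[0,0,0],"fingers":2.0},
    {"slide":[0,0,3],"dr":[0,0,0],"fingers":2.0},
    {"slide":[0,0,5.5],"dr":[0,0,0],"fingers":2.0},
    {"slide":[0,0,7],"dr":[0,0,0],"fingers":2.0},
    {"slide":[0,0,7],"dr":[0,0,0],"fingers":2.0}
  ]
}}

```text
clock: 23.28
tcp_pos: [0.4245, -0.098, 0.0935]
orientation: [3.091, 0.542, 0.01]
ft_force: [0.5, -0.0, -1.8]
grip_width: 0.0301
gripper_force: 29.6
```

Request:
{"method": "move_arm", "body": {
  "series": [
    {"slide":[0.2,-1,0],"dr":[0,0,-2],"fingers":2.0},
    {"slide":[0.4,-3,0],"dr":[0,0,-6],"fingers":2.0},
    {"slide":[0.8,-5,0],"dr":[0,0,-10],"fingers":2.0},
    {"slide":[1.1,-7.5,0],"dr":[0,0,-14],"fingers":2.0},
    {"slide":[1.4,-10,0],"dr":[0,0,-18],"fingers":2.0},
    {"slide":[1.8,-12.5,0],"dr":[0,0,-22],"fingers":2.0},
    {"slide":[2.1,-15,0],"dr":[0,0,-26],"fingers":2.0},
    {"slide":[2.5,-16.5,0],"dr":[0,0,-30],"fingers":2.0},
    {"slide":[2.5,-17.5,0],"dr":[0,0,-33],"fingers":2.0},
    {"slide":[2.5,-17.5,0],"dr":[0,0,-33],"fingers":2.0},
    {"slide":[2.5,-17.5,0],"dr":[0,0,-33],"fingers":2.0},
    {"slide":[2.5,-17.5,-1.5],"dr":[0,0,-33],"fingers":2.0}
  ]
}}

```text
clock: 24.28
tcp_pos: [0.4482, -0.273, 0.0761]
orientation: [3.119, -0.358, 0.006]
ft_force: [0.0, 0.4, -0.8]
grip_width: 0.0302
gripper_force: 29.6
```

Request:
{"method": "move_arm", "body": {
  "series": [
    {"slide":[0,0,-1.5],"dr":[0,0,0],"fingers":2.0},
    {"slide":[0,0,-2.7],"dr":[0,0,0],"fingers":2.0},
    {"slide":[0,0,-3.5],"dr":[0,0,0],"fingers":2.0},
    {"slide":[0,0,-4.2],"dr":[0,0,0],"fingers":2.0},
    {"slide":[0,0,-4.6],"dr":[0,0,0],"fingers":2.0},
    {"slide":[0,0,-4.9],"dr":[0,0,0],"fingers":2.0},
    {"slide":[0,0,-5.1],"dr":[0,0,0],"fingers":2.0},
    {"slide":[0,0,-5.1],"dr":[0,0,0],"fingers":2.0},
    {"slide":[0,0,-5.1],"dr":[0,0,0],"fingers":2.0}
  ]
}}

```text
clock: 25.03
tcp_pos: [0.4475, -0.2726, 0.0241]
orientation: [3.12, -0.359, 0.002]
ft_force: [-0.1, 1.1, -1.1]
grip_width: 0.0297
gripper_force: 29.6
```

Request:
{"method": "move_arm", "body": {
  "series": [
    {"slide":[0,0,-0.1],"dr":[0,0,0],"fingers":2.0},
    {"slide":[0,0,-0.1],"dr":[0,0,0],"fingers":2.0},
    {"slide":[0,0,-0.1],"dr":[0,0,0],"fingers":2.0}
  ]
}}

```text
clock: 25.28
tcp_pos: [0.4476, -0.2727, 0.0239]
orientation: [3.12, -0.359, 0.002]
ft_force: [-1.8, 0.6, 5.7]
grip_width: 0.03
gripper_force: 29.6
```

Contact. I'll release, rise and back away so the top camera can see everything.

Request:
{"method": "move_arm", "body": {
  "series": [
    {"slide":[0,0,0],"dr":[0,0,0],"fingers":5.5},
    {"slide":[0,0,0],"dr":[0,0,0],"fingers":5.5},
    {"slide":[0,0,0],"dr":[0,0,0],"fingers":5.5},
    {"slide":[0,0,0],"dr":[0,0,0],"fingers":5.5},
    {"slide":[0,0,0],"dr":[0,0,0],"fingers":5.5},
    {"slide":[0,0,2],"dr":[0,0,0],"fingers":5.5},
    {"slide":[0,0,4.5],"dr":[0,0,0],"fingers":5.5},
    {"slide":[0,0,7],"dr":[0,0,0],"fingers":5.5},
    {"slide":[0,0,10],"dr":[0,0,0],"fingers":5.5},
    {"slide":[0,0,13],"dr":[0,0,0],"fingers":5.5},
    {"slide":[0,0,16],"dr":[0,0,0],"fingers":5.5},
    {"slide":[0,0,16],"dr":[0,0,0],"fingers":5.5}
  ]
}}

```text
clock: 26.28
tcp_pos: [0.4499, -0.2744, 0.19]
orientation: [3.114, -0.358, 0.018]
ft_force: [1.6, -0.7, 0.4]
grip_width: 0.055
gripper_force: 0.0
```

Request:
{"method": "move_arm", "body": {
  "series": [
    {"slide":[-4,3,0],"dr":[0,0,0],"fingers":5.5},
    {"slide":[-7,6,0],"dr":[0,0,0],"fingers":5.5},
    {"slide":[-10,9,0],"dr":[0,0,0],"fingers":5.5},
    {"slide":[-12,12,0],"dr":[0,0,0],"fingers":5.5},
    {"slide":[-14,15,0],"dr":[0,0,0],"fingers":5.5},
    {"slide":[-14,18,0],"dr":[0,0,0],"fingers":5.5},
    {"slide":[-14,18,0],"dr":[0,0,0],"fingers":5.5},
    {"slide":[-14,18,0],"dr":[0,0,0],"fingers":5.5},
    {"slide":[-14,18,0],"dr":[0,0,0],"fingers":5.5},
    {"slide":[-14,18,0],"dr":[0,0,0],"fingers":5.5}
  ]
}}

```text
clock: 27.12
tcp_pos: [0.3073, -0.0931, 0.1822]
orientation: [3.121, -0.361, -0.001]
ft_force: [0.2, -0.8, -0.0]
grip_width: 0.0549
gripper_force: 0.0
```

Run:
```python
from workcell import env, vision
from fit import *
a=vision.snapshot("top"); m=vision.camera_model("top")
big=cv2.resize(a[165:335,100:580],None,fx=1.66,fy=1.66,interpolation=cv2.INTER_CUBIC)
for n,p in dict(io_module=(.4473,-.272,-13),power_supply=(.6133,-.2714,2.8),contactor=(.4362,.2688,-7.8),cam_switch=(.4204,.0968,0)).items():
    X=pts(n,(p[0],p[1],np.radians(p[2])))+[0,0,.004]; h=cv2.convexHull(proj(m,X).astype(np.float32))
    cv2.polylines(big,[((h-[100,165]+.5)*1.66).astype(np.int32)],True,(255,255,0),1)
cv2.imwrite("pics/end.png",big); print(env.read_state()["clock"])
```

```text
27.1667
```

View pics/end.png

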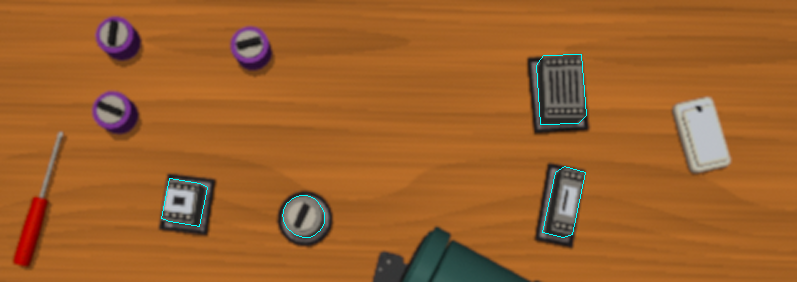

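All four devices, at (185,203), (304,216), (563,92) and (563,203), match the outlines predicted for them standing in their nests. The mouse and screwdriver haven't moved.

```bash
python3 -c "
from workcell import env
print(env.finish_job())"
```

```text
the job is handed in; nothing more can be done
None
```

The job is handed in at about 27 s: the I/O module, power supply, contactor and rotary switch each stand in their own nest in the final top-camera check, and the mouse and screwdriver were left where they lay; no verdict came back.

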